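Close the warm core box and check its temperature

TASK

Get the warm core box ready for the next filling: push its slide steadily home, without slamming it, until the spring plunger clicks in and holds it shut. Then take the infrared thermometer out of its holster, aim it squarely at the matt black spot on the slide's sloping face from about 9 cm away and hold it steady there for two seconds. Put it back in its holster, fully down, and leave the sand core, the bottle and the brush where they are.

Things in the scene. Friction and masses are not known exactly. Their poses are not given: they have to be found in the camera images.
- corebox: Open-topped dark cast-iron core box, bolted down. Origin at bench level; x = the way the slide is pushed home, y left, z up. In mm: dark base plate x -148..128, y +-100, 22 thick; side walls x -28..97, |y| 56..80, far wall x 95..115, tops z 95; lifting ears to |y| 92; behind, guide strips x -133..-28, |y| 56..80, top z 48; plunger block x -50, y 73..113, top z 75.
- slide (a joint): Travel of the slide (m, along the core box's x): 0 drawn back, 0.060 home on its stop. Moves with about 2 N until the cam on its left flank meets the spring plunger at 0.043; over the cam (top at 0.052) takes about 10 N, then the plunger pulls it home and holds it. Pale aluminium block 110 mm wide, top z 95, flat upright rear face at core box x -60 when home (z 31..95).
- lug (a point): Centre of the top of the slide's red grip lug: an upright block 16 (x) by 50 (y) by 40 mm tall on the slide's top, z 95 to 135, its rear side flush with the slide's rear face, 8 mm behind this point. Moves with the slide; axes as the core box. It may be pushed from behind or pinched from above.
- spot (a point): Centre of the matt black spot, 26 mm across, in the middle of the slide's sloping inner face; moves with the slide. Its z axis points squarely out of the face: along the core box's +x, 35 degrees above horizontal; y as the core box. With the slide home it lies at x 8, z 63 mm in the core box. A round boss (18 mm across, 6 mm high) 30 mm to either side.
- thermometer: Pistol-shaped infrared thermometer, 240 g, reading all the time (no trigger to pull). Origin: middle of the yellow barrel; x forward along the sight line, y left, z up. Barrel x -52..50 mm, 36 wide (y), z +-22; black lens tube 30 mm across to x 64; black handle 28 wide, leaning back 8 degrees, x -34..10, down to z -103. Grip across the barrel at the origin, from above.
- lens (a point): Centre of the front lens of the thermometer, 64 mm ahead of its origin and 2 mm above; axes as the thermometer. The line of sight runs along +x.
- holster: Black open-topped holster, 62 (x) by 44 (y) by 88 mm tall, on a 90 by 80 mm foot screwed to the bench; origin: centre of underside. The thermometer's handle stands in it, the barrel's underside resting on its rim, barrel x along the holster's x. Handle clearance 4 mm on each side, 5 mm fore and aft; it comes free when lifted 82 mm.
- seat (a point): Where the thermometer's origin lies when it is seated in the holster: 12 mm along the holster's x from its centre, 110 mm above the bench.
- core: Finished tapered sand core, 110 by 110 by 62 mm, sand coloured, with one sloping end; fragile, leave it alone. Origin: centre of its underside.
- bottle: White bottle of parting agent, 76 mm across, 145 mm tall, red cap; leave it alone. Origin: centre of its underside.
- brush: Bench brush, 220 mm long, lying along its x; leave it alone. Origin: centre of its underside.
There are look-alikes about, which are no part of the job. What is shaped like the holster but orange or purple is not meant.

How it is judged:
On the way, in this order (a step that is already met when the one before it is completed fails the run):
1. the slide is home, held by the spring plunger (value of joint slide above 0.0575 m), for 0.3 s.
2. with the slide home, the thermometer is held steady for 1 s, its line of sight on the black spot (within 12 mm of its centre), square to the face within 15 degrees, the lens 50 to 130 mm away (value of joint slide above 0.0575 m and x of spot in the frame of lens between 0.05 and 0.13 m and y of spot in the frame of lens between -0.012 and 0.012 m and z of spot in the frame of lens between -0.012 and 0.012 m and angle between the x axis of lens and the z axis of spot, either way round below 0.26 rad and linear speed of thermometer below 0.02 m/s and angular speed of thermometer below 0.2 rad/s), for 1 s.
At the end, for the whole second after the job is handed in: The slide is home (within 2.5 mm, held by the plunger); the thermometer stands at rest in its holster, fully down (within 6 mm in height and 30 mm sideways of its seat) and upright within 9 degrees; the sand core has not moved more than 15 mm, the bottle and the brush not more than 20 mm (value of joint slide above 0.0575 m and horizontal distance between thermometer and seat below 0.03 m and z of thermometer in the frame of seat between -0.006 and 0.006 m and angle between thermometer's own z axis and vertical below 0.15 rad and linear speed of thermometer below 0.02 m/s and distance of core from where it was at the start of the episode below 0.015 m and distance of each of bottle, brush from where it was at the start of the episode below 0.02 m); the robot touches nothing.
It fails at once if the slide is slammed (faster than 0.3 m/s) (velocity of joint slide above 0.3 m/s).
It fails at once if the sand core is pushed 15 mm or tipped (distance of core from where it was at the start of the episode above 0.015 m or angle between core's own z axis and vertical above 0.15 rad).
It fails at once if the bottle is pushed 20 mm or tipped (distance of bottle from where it was at the start of the episode above 0.02 m or angle between bottle's own z axis and vertical above 0.3 rad).
It fails at once if the brush is pushed 20 mm (distance of brush from where it was at the start of the episode above 0.02 m).
It also fails if it takes over 66 s, if anything falls off the work surface, if the arm or the gripper's body presses on something with over 40 N, if the wrist force passes 120 N, or if a joint passes its speed limit or range.

ROBOT

A 6-joint arm with a two-finger parallel gripper is mounted at the origin on the work surface. World frame = base frame: x ahead of the robot, y to its left, z up, the work surface at z = 0. Lengths are in m, angles in rad, forces in N, time in s.
With the tool pointing down it reaches from about 0.25 to 0.725 m from the base axis. Payload 4 kg.
Tool frame: the origin (TCP) lies at the very end of the fingers, on their centre line; the grasp point (between the pads) lies 19 mm behind it; z points along the fingers, y is the line along which they close (so a half turn about z gives the same grasp; the last joint's range is limited). The gripper opens to 85 mm and grips with 20 to 120 N. Pads are 22 mm wide; open, the fingers measure 114 mm over their backs; the gripper's body (76 mm by 85 mm) begins 54 mm behind the grasp point. The pads swing forward as they close: fully open they stand 13 mm farther back than shut.
Start: joints at [1.144, 0.241, 0.005, 1.335, 0, 1.571], TCP at [0.207, 0.455, 0.231] pointing down, gripper open.
Joint ranges: [-2.72, 2.72], [-1.05, 1.87], [-1.09, 1.28], [-1.99, 2.15], [-1.42, 1.44], [-3.14, 3.14]. Speed limits (rad/s): [2.79, 2.79, 3.14, 3.14, 3.14, 3.14].

INTERFACE

Orientations are given as a unit quaternion [x, y, z, w].
In Python, from workcell import monitor, viewer, job gives the robot as it stands.
- The arm moves only by the tool arm_command, never from a script. Its argument "increments" is a list of rows, each an object of numbers: "dx", "dy", "dz": the shift along the tool's x, y, z in cm; "wx", "wy", "wz": the turn, a rotation vector about the tool's x, y, z in rad; "grip": the finger opening in cm, from 0 to 8.54. In form: [{"dx": .., "dy": .., "dz": .., "wx": .., "wy": .., "wz": .., "grip": ..}, ...]. A call has 1 to 10 rows; each row is the pose to reach, as a shift and turn from the pose commanded when the call began, along the tool's axes at that moment; what a row does not reach only later rows make up. A row lasts 1/10 s, in which the tool goes at most 50 mm and 8.59 degrees, less where a joint would pass 70% of its speed; a pose out of reach is approached as far as the arm can. A call with a gripper value outside its range is refused whole. The fingers move at their own pace and stop on an object; the grip force is fixed at half the most. Time passes only in rows, so rows that repeat a pose let the fingers close. It gives the time, the measured TCP pose, the force, the opening and the grip force at its end, in the units of the state.
- monitor.get_obs(): the state, without advancing time (a new reading comes with each control period).
- viewer.camera(name): name is "scene" or "top" or "wrist"; returns (picture, depth): 420x560x3 uint8, red, green, blue; 420x560 float32, m along the optical axis (not along the pixel's ray), 0 where there is no reading.
- viewer.get_calibration(name): a dict with "fovy" (degrees; the focal length in pixels is half the picture's height over the tangent of half this angle, whatever the lens; pixels are square), "cx", "cy" (the principal point, pixels), "view" (4x4, takes a point from world to camera coordinates). Camera axes: x right, y up, looking along -z (the intrinsics and any distortion apply to the point x, -y, -z); pixel columns grow to the right and rows downward; lengths in m; the calibration is good to about 2 mm. A picture is of the moment at which its call begins: read the wrist's pose just before it. get_calibration takes no time and is no camera call; for the wrist camera it gives the pose at the moment of the call.
- job.job_done(): hands the job in; it is judged then, once.
The state is a dict: "clock": time; "joint_pos": joint angles; "joint_vel": joint speeds; "tau": joint torques, N m; "eef_pos": TCP position; "tool_rot": TCP orientation; "ft_force": force on the tool from outside, world axes, zero at the start; "ft_torque": the same for the moment, N m; "grip_width": finger opening in m; "grasp_force": force on a finger pad.
Only numpy, scipy, OpenCV 4.12 (cv2) and the standard library are available. Lean on these libraries where they do the work, as an engineer would, in place of code of your own. Each camera call takes 0.05 s, during which the arm holds its last target. There are 200 camera calls.

## Working session

There is one attempt and no reset: what is moved stays moved. The work goes in short steps, Python scripts to look and compute and a tool call to move; the robot and the scene stay as the last step left them, time stands still between calls to the robot, and variables do not carry over. Pictures are saved under pics/ and viewed, at most 10 in all, crops included, and the job is handed in when it is done.

Besides the shell and the picture viewer there is one more tool, called after ">>>" by a JSON object that holds its "op" and its "data". arm_command: Moves the arm, as the interface text tells. Its arguments: {"type":"object","properties":{"increments":{"type":"array","items":{"type":"object","properties":{"dx":{"type":"number"},"dy":{"type":"number"},"dz":{"type":"number"},"wx":{"type":"number"},"wy":{"type":"number"},"wz":{"type":"number"},"grip":{"type":"number"}}}}},"required":["increments"]}

```bash
mkdir -p pics
cat > h.py <<'E'
import numpy as np, cv2
from workcell import monitor, viewer, job
def grab(n):
    c=viewer.get_calibration(n); p,d=viewer.camera(n); np.savez(f'pics/{n}.npz',p=p,d=d,V=c['view'],k=[c['fovy'],c['cx'],c['cy']]); return p,d,c
def load(n):
    z=np.load(f'pics/{n}.npz'); return z['p'],z['d'],dict(view=z['V'],fovy=z['k'][0],cx=z['k'][1],cy=z['k'][2])
def world(c,d):
    h,w=d.shape; f=h/2/np.tan(np.radians(c['fovy'])/2)
    v,u=np.mgrid[:h,:w]; P=np.stack([(u-c['cx'])/f*d,-(v-c['cy'])/f*d,-d,np.ones_like(d)],-1)
    return (P@np.linalg.inv(np.array(c['view'])).T)[...,:3]
E
python3 - <<'E'
from h import *
for n in('scene','top'):
    p,d,c=grab(n); cv2.imwrite(f'pics/{n}0.png',p[...,::-1]); print(c)
print(monitor.get_obs())
E
```

```text
{'fovy': 42.521788866096685, 'cx': 271.4156732096813, 'cy': 206.39013654444256, 'view': array([[ 0.6329283 ,  0.77417342,  0.00756816, -0.31095378],
       [-0.63118618,  0.51031847,  0.58410535,  0.24649727],
       [ 0.44833667, -0.37447373,  0.81164257, -1.78299381],
       [ 0.        ,  0.        ,  0.        ,  1.        ]])}
{'fovy': 52.45156499870191, 'cx': 279.82607183380793, 'cy': 208.60726892682902, 'view': array([[-1.58330852e-02, -9.99748654e-01,  1.58726683e-02,
         6.70454617e-04],
       [ 9.84115701e-01, -1.27742555e-02,  1.77068084e-01,
        -5.09832454e-01],
       [-1.76820817e-01,  1.84240761e-02,  9.84070603e-01,
        -1.13820200e+00],
       [ 0.00000000e+00,  0.00000000e+00,  0.00000000e+00,
         1.00000000e+00]])}
{'clock': 0.1, 'joint_pos': array([1.14397984e+00, 2.41342593e-01, 3.86630548e-03, 1.33519942e+00,
       3.39019270e-05, 1.57079780e+00]), 'joint_vel': array([ 5.08951393e-05, -2.45364979e-03,  2.37002175e-03,  8.38733341e-05,
       -1.26356686e-05, -1.64014289e-03]), 'tau': array([ 1.79723054e-03, -3.73136973e+01,  2.53010041e+01,  1.08503186e-02,
        1.38210175e-04, -2.95851834e-06]), 'eef_pos': array([0.20674549, 0.45463685, 0.23050231]), 'tool_rot': array([ 2.11792689e-01,  9.77314163e-01, -9.14781268e-04, -2.15584245e-04]), 'ft_force': array([-0.29700858, -1.6596407 , -0.18091504]), 'ft_torque': array([-0.00800516, -0.00981029,  0.053032  ]), 'grasp_force': 0.0, 'grip_width': 0.08535214720719349}
```

View pics/scene0.png

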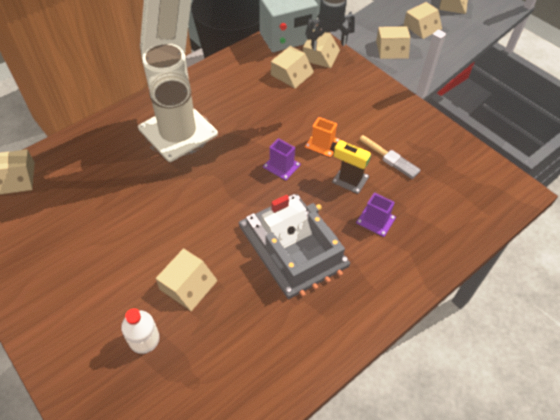

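View pics/top0.png

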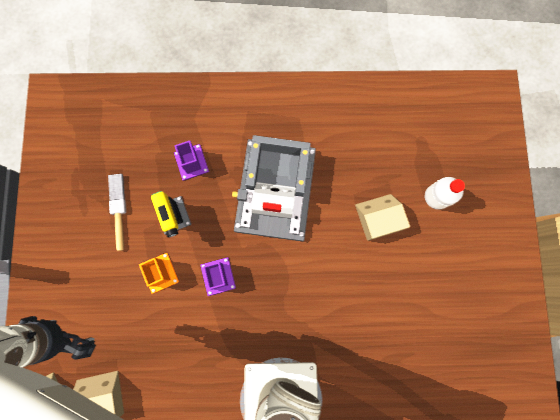

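Look-alikes, top view: holster candidates are orange (158,272), purple (190,160), purple (217,276), and black with the yellow thermometer (168,213). The black one is the one meant. The core box is at (275,190) with its red lug at (272,207), and the core and bottle at (383,217) and (445,193) are well clear. Next I'll measure and check a close crop.

Run:
```python
from h import *
p,d,c=load('top'); W=world(c,d)
a=cv2.resize(p[120:250,100:340],(800,433),interpolation=cv2.INTER_CUBIC); cv2.imwrite('pics/crop1.png',a[...,::-1])
for n in('top','scene'):
    p,d,c=load(n);W=world(c,d); hsv=cv2.cvtColor(p,cv2.COLOR_RGB2HSV); z=W[...,2]
    H,S,V=[hsv[...,i].astype(int) for i in range(3)]; box=(abs(W[...,0]-.5)<.2)&(d>0)
    def rep(name,m):
        P=W[m]; 
        if len(P)<8: print(n,name,len(P));return
        r=cv2.minAreaRect((P[:,:2]*1000).astype(np.float32)); print(n,name,len(P),'med',np.median(P,0).round(4),'rect',np.round(r[0],1),np.round(r[1],1),round(r[2],2))
    near=box&(abs(W[...,1])<.35)
    rep('lugtop',near&((H<8)|(H>172))&(S>150)&(abs(z-.135)<.006)&(W[...,1]>-.2))
    rep('yellow',near&(abs(H-27)<6)&(S>150)&(abs(z-.132)<.006))
    rep('yellowall',near&(abs(H-27)<6)&(S>150)&(abs(z-.115)<.025)&(W[...,1]>.12))
    rep('boxtop',near&(abs(z-.095)<.005)&(abs(W[...,1]+.0)<.14))
    rep('base',near&(abs(z-.022)<.005)&(abs(W[...,1]+.0)<.14))
```

```text
top lugtop 100 med [0.5011 0.0175 0.1335] rect [501.5  16.2] [45.2 14.1] 82.87
top yellow 411 med [0.498  0.2958 0.1306] rect [493.2 295.8] [100.1  34.9] 19.91
top yellowall 526 med [0.4938 0.2923 0.1299] rect [427.9 298.2] [ 66.7 230.1] 87.71
top boxtop 1658 med [5.999e-01 2.000e-04 9.400e-02] rect [595.8   3.1] [159.9 205.5] 81.44
top base 1926 med [0.4864 0.0073 0.0215] rect [573.4   6.5] [199.6 275.6] 81.48
scene lugtop 93 med [0.5047 0.017  0.1346] rect [503.4  17.8] [51.2 20.8] 86.12
scene yellow 277 med [0.5046 0.2944 0.1332] rect [495.2 296.4] [102.7  39.8] 21.42
scene yellowall 504 med [0.5046 0.2893 0.1291] rect [495.3 296.4] [102.9  39.9] 21.12
scene boxtop 1624 med [ 0.6056 -0.003   0.0957] rect [595.6   4.8] [162.7 208.8] 82.02
scene base 897 med [ 0.5752 -0.0746  0.0231] rect [575.    7.3] [201.7 277.6] 80.66
```

View pics/crop1.png

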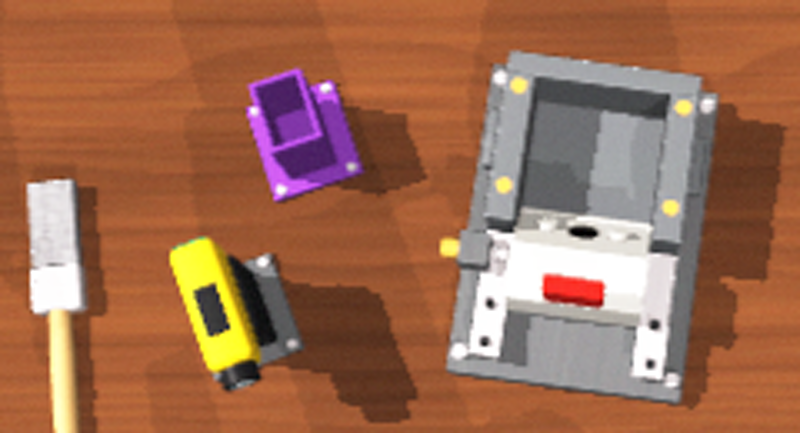

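The crop shows the thermometer at crop (215,305) with its lens tube at (238,375), facing the robot, in the black holster. The core box's slide has the red lug at (573,290), the spot at (583,232) and the plunger at (472,250). From the fit, the box origin is about (0.5837, 0.0053) at yaw -8.6°, the slide is at about 0.030, and the thermometer is at (0.4935, 0.296) at yaw 200.5°.

```bash
cat >> h.py <<'E'
from scipy.spatial.transform import Rotation as R
def toolR(yaw,tilt=0):  # tool y at yaw(deg), pointing down; tilt (deg) about tool y
    y=np.array([np.cos(np.radians(yaw)),np.sin(np.radians(yaw)),0]); z=np.array([0,0,-1.]); 
    return R.from_matrix(np.stack([np.cross(y,z),y,z],1))*R.from_euler('y',tilt,degrees=True)
def rel(frm,to):
    (p,q),(p2,q2)=frm,to; t=q.inv().apply(np.array(p2)-p)*100; w=(q.inv()*q2).as_rotvec()
    print('cm',t.round(2),'rad',w.round(4),'rows>=',round(max(np.linalg.norm(t)/5,np.linalg.norm(w)/.15),1)); 
def cur():
    o=monitor.get_obs(); print('t',round(o['clock'],2),'p',o['eef_pos'].round(4),'j',o['joint_pos'].round(2),'F',o['ft_force'].round(1),'g',round(o['grip_width'],4),round(o['grasp_force'],1)); return o['eef_pos'],R.from_quat(o['tool_rot'])
E
python3 - <<'E'
from h import *
a=cur(); rel(a,([.5025,.0172,.20],toolR(-8.6)))
E
```

```text
t 0.1 p [0.2067 0.4546 0.2305] j [1.14 0.24 0.   1.34 0.   1.57] F [-0.3 -1.7 -0.2] g 0.0854 0.0
cm [-45.03 -27.57   3.1 ] rad [-1.6000e-03  1.2000e-03  1.2941e+00] rows>= 10.6
```

>>> {"op": "arm_command", "data": {"increments": [{"dx": -45.0,"dy": -27.6,"dz": 3.1,"wz": 1.294},{"dx": -45.0,"dy": -27.6,"dz": 3.1,"wz": 1.294},{"dx": -45.0,"dy": -27.6,"dz": 3.1,"wz": 1.294},{"dx": -45.0,"dy": -27.6,"dz": 3.1,"wz": 1.294},{"dx": -45.0,"dy": -27.6,"dz": 3.1,"wz": 1.294},{"dx": -45.0,"dy": -27.6,"dz": 3.1,"wz": 1.294},{"dx": -45.0,"dy": -27.6,"dz": 3.1,"wz": 1.294},{"dx": -45.0,"dy": -27.6,"dz": 3.1,"wz": 1.294},{"dx": -45.0,"dy": -27.6,"dz": 3.1,"wz": 1.294},{"dx": -45.0,"dy": -27.6,"dz": 3.1,"wz": 1.294}]}}

```text
validation failed for argument at $.in...
```

Run:
```python
from h import *
a=cur(); rel(a,([.5025,.0172,.20],toolR(-8.6))); rel(a,([.5025,.0172,.108],toolR(-8.6)))
p,d,c=grab('wrist'); cv2.imwrite('pics/w1.png',p[...,::-1])
W=world(c,d); hsv=cv2.cvtColor(p,cv2.COLOR_RGB2HSV); m=((hsv[...,0]<8)|(hsv[...,0]>172))&(hsv[...,1]>150)&(abs(W[...,2]-.135)<.006)
if m.sum()>9: print(cv2.minAreaRect((W[m][:,:2]*1000).astype(np.float32)),m.sum(),np.median(W[m],0))
```

```text
t 0.1 p [0.2067 0.4546 0.2305] j [1.14 0.24 0.   1.34 0.   1.57] F [-0.3 -1.7 -0.2] g 0.0854 0.0
cm [-45.03 -27.57   3.1 ] rad [-1.6000e-03  1.2000e-03  1.2941e+00] rows>= 10.6
cm [-45.03 -27.55  12.3 ] rad [-1.6000e-03  1.2000e-03  1.2941e+00] rows>= 10.8
```

View pics/w1.png

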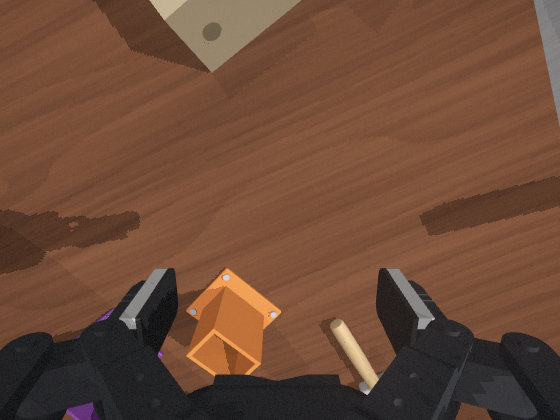

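The move was refused, so the picture (open fingers at (150,300) and (405,300), orange holster at (235,310)) is still from the start pose. I'll resend with every field filled in.

>>> {"op": "arm_command", "data": {"increments": [{"dx": -45.0,"dy": -27.6,"dz": 3.1,"wx": 0,"wy": 0,"wz": 1.294,"grip": 8.5},{"dx": -45.0,"dy": -27.6,"dz": 3.1,"wx": 0,"wy": 0,"wz": 1.294,"grip": 8.5},{"dx": -45.0,"dy": -27.6,"dz": 3.1,"wx": 0,"wy": 0,"wz": 1.294,"grip": 8.5},{"dx": -45.0,"dy": -27.6,"dz": 3.1,"wx": 0,"wy": 0,"wz": 1.294,"grip": 8.5},{"dx": -45.0,"dy": -27.6,"dz": 3.1,"wx": 0,"wy": 0,"wz": 1.294,"grip": 8.5},{"dx": -45.0,"dy": -27.6,"dz": 3.1,"wx": 0,"wy": 0,"wz": 1.294,"grip": 8.5},{"dx": -45.0,"dy": -27.6,"dz": 3.1,"wx": 0,"wy": 0,"wz": 1.294,"grip": 8.5},{"dx": -45.0,"dy": -27.6,"dz": 3.1,"wx": 0,"wy": 0,"wz": 1.294,"grip": 8.5},{"dx": -45.0,"dy": -27.6,"dz": 3.1,"wx": 0,"wy": 0,"wz": 1.294,"grip": 8.5},{"dx": -45.0,"dy": -27.6,"dz": 3.1,"wx": 0,"wy": 0,"wz": 1.294,"grip": 8.5}]}}

```text
clock: 1.15
eef_pos: [0.4869, 0.0395, 0.2018]
tool_rot: [0.759, 0.651, 0.0, -0.0]
ft_force: [0.9, 0.8, 0.6]
grip_width: 0.085
grasp_force: 0.0
```

Run:
```python
from h import *
a=cur(); rel(a,([.5025,.0172,.20],toolR(-8.6))); rel(a,([.5025,.0172,.108],toolR(-8.6)))
p,d,c=grab('wrist'); cv2.imwrite('pics/w2.png',p[...,::-1])
W=world(c,d); hsv=cv2.cvtColor(p,cv2.COLOR_RGB2HSV); m=((hsv[...,0]<8)|(hsv[...,0]>172))&(hsv[...,1]>150)&(abs(W[...,2]-.135)<.006)&(d>0)
if m.sum()>9: print(cv2.minAreaRect((W[m][:,:2]*1000).astype(np.float32)),m.sum(),np.median(W[m],0))
```

```text
t 1.15 p [0.4869 0.0395 0.2018] j [ 0.08  0.23 -0.08  1.26  0.    1.8 ] F [0.9 0.8 0.6] g 0.085 0.0
cm [-1.97  1.88  0.18] rad [-0.0001 -0.0002 -0.0017] rows>= 0.5
cm [-1.97  1.88  9.38] rad [-0.0001 -0.0002 -0.0017] rows>= 2.0
((505.7015380859375, 18.374406814575195), (48.83757400512695, 15.523365020751953), 81.16336059570312) 1546 [0.50566372 0.0201894  0.13332843]
```

View pics/w2.png

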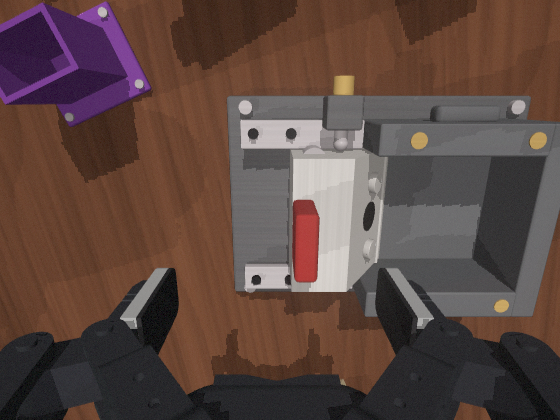

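The wrist view shows the red lug at (306,240) between the fingers' lines, the spot at (369,216) and the plunger at (343,110). I'll descend over the lug and pinch it.

>>> {"op": "arm_command", "data": {"increments": [{"dx": -2.0,"dy": 2.0,"dz": 0,"wx": 0,"wy": 0,"wz": 0,"grip": 6.5},{"dx": -2.0,"dy": 2.0,"dz": 2,"wx": 0,"wy": 0,"wz": 0,"grip": 6.5},{"dx": -2.0,"dy": 2.0,"dz": 5,"wx": 0,"wy": 0,"wz": 0,"grip": 6.5},{"dx": -2.0,"dy": 2.0,"dz": 8,"wx": 0,"wy": 0,"wz": 0,"grip": 6.5},{"dx": -2.0,"dy": 2.0,"dz": 9.3,"wx": 0,"wy": 0,"wz": 0,"grip": 5},{"dx": -2.0,"dy": 2.0,"dz": 9.3,"wx": 0,"wy": 0,"wz": 0,"grip": 4},{"dx": -2.0,"dy": 2.0,"dz": 9.3,"wx": 0,"wy": 0,"wz": 0,"grip": 3},{"dx": -2.0,"dy": 2.0,"dz": 9.3,"wx": 0,"wy": 0,"wz": 0,"grip": 2.5},{"dx": -2.0,"dy": 2.0,"dz": 9.3,"wx": 0,"wy": 0,"wz": 0,"grip": 2.0},{"dx": -2.0,"dy": 2.0,"dz": 9.3,"wx": 0,"wy": 0,"wz": 0,"grip": 1.5}]}}

```text
clock: 2.2
eef_pos: [0.5039, 0.0188, 0.1102]
tool_rot: [0.758, 0.652, 0.001, 0.001]
ft_force: [-0.3, 0.1, 3.8]
grip_width: 0.0157
grasp_force: 25.5
```

>>> {"op": "arm_command", "data": {"increments": [{"dx": 0,"dy": 0,"dz": 0,"wx": 0,"wy": 0,"wz": 0,"grip": 1.2},{"dx": 0,"dy": 0,"dz": 0,"wx": 0,"wy": 0,"wz": 0,"grip": 1.0},{"dx": 0,"dy": 0,"dz": 0,"wx": 0,"wy": 0,"wz": 0,"grip": 1.0}]}}

```text
clock: 2.5
eef_pos: [0.504, 0.0188, 0.1103]
tool_rot: [0.758, 0.652, 0.001, 0.001]
ft_force: [0.2, -0.4, 4.9]
grip_width: 0.0148
grasp_force: 59.5
```

>>> {"op": "arm_command", "data": {"increments": [{"dx": 0,"dy": 0.3,"dz": 0,"wx": 0,"wy": 0,"wz": 0,"grip": 1.0},{"dx": 0,"dy": 0.6,"dz": 0,"wx": 0,"wy": 0,"wz": 0,"grip": 1.0},{"dx": 0,"dy": 0.9,"dz": 0,"wx": 0,"wy": 0,"wz": 0,"grip": 1.0},{"dx": 0,"dy": 1.2,"dz": 0,"wx": 0,"wy": 0,"wz": 0,"grip": 1.0},{"dx": 0,"dy": 1.5,"dz": 0,"wx": 0,"wy": 0,"wz": 0,"grip": 1.0},{"dx": 0,"dy": 1.8,"dz": 0,"wx": 0,"wy": 0,"wz": 0,"grip": 1.0},{"dx": 0,"dy": 2.1,"dz": 0,"wx": 0,"wy": 0,"wz": 0,"grip": 1.0},{"dx": 0,"dy": 2.4,"dz": 0,"wx": 0,"wy": 0,"wz": 0,"grip": 1.0},{"dx": 0,"dy": 2.6,"dz": 0,"wx": 0,"wy": 0,"wz": 0,"grip": 1.0},{"dx": 0,"dy": 2.7,"dz": 0,"wx": 0,"wy": 0,"wz": 0,"grip": 1.0}]}}

```text
clock: 3.5
eef_pos: [0.5297, 0.0148, 0.1103]
tool_rot: [0.758, 0.652, 0.0, 0.0]
ft_force: [-2.3, 0.3, 6.2]
grip_width: 0.0149
grasp_force: 59.8
```

>>> {"op": "arm_command", "data": {"increments": [{"dx": 0,"dy": 0.1,"dz": 0,"wx": 0,"wy": 0,"wz": 0,"grip": 1.0},{"dx": 0,"dy": 0.2,"dz": 0,"wx": 0,"wy": 0,"wz": 0,"grip": 1.0},{"dx": 0,"dy": 0.2,"dz": 0,"wx": 0,"wy": 0,"wz": 0,"grip": 1.0}]}}

```text
clock: 3.8
eef_pos: [0.5334, 0.0143, 0.1104]
tool_rot: [0.758, 0.652, 0.001, 0.001]
ft_force: [3.4, -1.1, 4.4]
grip_width: 0.0148
grasp_force: 59.4
```

>>> {"op": "arm_command", "data": {"increments": [{"dx": 0,"dy": 0.1,"dz": 0,"wx": 0,"wy": 0,"wz": 0,"grip": 1.0},{"dx": 0,"dy": 0.2,"dz": 0,"wx": 0,"wy": 0,"wz": 0,"grip": 1.0},{"dx": 0,"dy": 0.2,"dz": 0,"wx": 0,"wy": 0,"wz": 0,"grip": 1.0}]}}

```text
clock: 4.1
eef_pos: [0.5337, 0.0142, 0.1103]
tool_rot: [0.758, 0.652, 0.0, 0.0]
ft_force: [-2.5, 0.4, 9.0]
grip_width: 0.015
grasp_force: 60.2
```

>>> {"op": "arm_command", "data": {"increments": [{"dx": 0,"dy": 0.1,"dz": 0,"wx": 0,"wy": 0,"wz": 0,"grip": 1.0},{"dx": 0,"dy": 0.2,"dz": 0,"wx": 0,"wy": 0,"wz": 0,"grip": 1.0},{"dx": 0,"dy": 0.2,"dz": 0,"wx": 0,"wy": 0,"wz": 0,"grip": 1.0}]}}

```text
clock: 4.4
eef_pos: [0.5337, 0.0142, 0.1103]
tool_rot: [0.758, 0.652, -0.001, -0.001]
ft_force: [-8.4, 1.1, 14.3]
grip_width: 0.0145
grasp_force: 60.8
```

Home, against a firm stop. Release and lift.

>>> {"op": "arm_command", "data": {"increments": [{"dx": 0,"dy": -0.25,"dz": 0,"wx": 0,"wy": 0,"wz": 0,"grip": 3},{"dx": 0,"dy": -0.25,"dz": 0,"wx": 0,"wy": 0,"wz": 0,"grip": 5},{"dx": 0,"dy": -0.25,"dz": 0,"wx": 0,"wy": 0,"wz": 0,"grip": 7},{"dx": 0,"dy": -0.25,"dz": 0,"wx": 0,"wy": 0,"wz": 0,"grip": 7},{"dx": 0,"dy": -0.25,"dz": -3,"wx": 0,"wy": 0,"wz": 0,"grip": 7},{"dx": 0,"dy": -0.25,"dz": -7,"wx": 0,"wy": 0,"wz": 0,"grip": 8},{"dx": 0,"dy": -0.25,"dz": -12,"wx": 0,"wy": 0,"wz": 0,"grip": 8},{"dx": 0,"dy": -0.25,"dz": -12,"wx": 0,"wy": 0,"wz": 0,"grip": 8}]}}

```text
clock: 5.2
eef_pos: [0.5374, 0.0142, 0.2363]
tool_rot: [0.758, 0.652, 0.005, 0.004]
ft_force: [0.7, -0.9, 0.1]
grip_width: 0.0798
grasp_force: 0.0
```

Run:
```python
from h import *
a=cur()
for n in('wrist','top'):
    p,d,c=grab(n); W=world(c,d); hsv=cv2.cvtColor(p,cv2.COLOR_RGB2HSV)
    m=((hsv[...,0]<8)|(hsv[...,0]>172))&(hsv[...,1]>150)&(abs(W[...,2]-.134)<.007)&(d>0)&(abs(W[...,1])<.1)
    if m.sum()>9: print(n,cv2.minAreaRect((W[m][:,:2]*1000).astype(np.float32)),m.sum())
    # spot: dark pixels near expected
    s=(hsv[...,2]<45)&(d>0)&(abs(W[...,0]-.592)<.03)&(abs(W[...,1]-.004)<.03)&(abs(W[...,2]-.063)<.02)
    if s.sum()>5: print(n,'spot',s.sum(),W[s].mean(0),W[s].min(0),W[s].max(0))
p,d,c=load('wrist'); cv2.imwrite('pics/w3.png',p[...,::-1])
rel(a,([.4935,.2958,.19],toolR(110.5)))
```

```text
t 5.2 p [0.5374 0.0142 0.2363] j [ 0.03  0.3   0.1   1.36 -0.    1.75] F [ 0.7 -0.9  0.1] g 0.0798 0.0
wrist ((535.4078369140625, 13.80626392364502), (48.129539489746094, 14.620369911193848), 81.15369415283203) 1238
wrist spot 170 [0.59501937 0.00440924 0.06181933] [ 0.58760864 -0.00710765  0.05239739] [0.60143023 0.01593089 0.07137631]
cm [27.18 -8.61  4.58] rad [ 0.0107  0.0125 -2.0786] rows>= 13.9
```

View pics/w3.png

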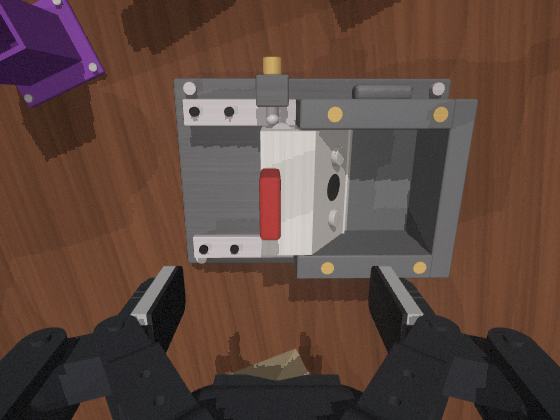

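The slide is home: in the wrist view the lug is at (270,205), now shifted, and the spot at (334,187), which is world (0.5945, 0.0045, 0.062). On to the thermometer.

>>> {"op": "arm_command", "data": {"increments": [{"dx": 27.2,"dy": -8.6,"dz": 1.5,"wx": 0.01,"wy": 0.012,"wz": -2.08,"grip": 8.5},{"dx": 27.2,"dy": -8.6,"dz": 1.5,"wx": 0.01,"wy": 0.012,"wz": -2.08,"grip": 8.5},{"dx": 27.2,"dy": -8.6,"dz": 1.5,"wx": 0.01,"wy": 0.012,"wz": -2.08,"grip": 8.5},{"dx": 27.2,"dy": -8.6,"dz": 1.5,"wx": 0.01,"wy": 0.012,"wz": -2.08,"grip": 8.5},{"dx": 27.2,"dy": -8.6,"dz": 1.5,"wx": 0.01,"wy": 0.012,"wz": -2.08,"grip": 8.5},{"dx": 27.2,"dy": -8.6,"dz": 1.5,"wx": 0.01,"wy": 0.012,"wz": -2.08,"grip": 8.5},{"dx": 27.2,"dy": -8.6,"dz": 1.5,"wx": 0.01,"wy": 0.012,"wz": -2.08,"grip": 8.5},{"dx": 27.2,"dy": -8.6,"dz": 1.5,"wx": 0.01,"wy": 0.012,"wz": -2.08,"grip": 8.5},{"dx": 27.2,"dy": -8.6,"dz": 1.5,"wx": 0.01,"wy": 0.012,"wz": -2.08,"grip": 8.5},{"dx": 27.2,"dy": -8.6,"dz": 1.5,"wx": 0.01,"wy": 0.012,"wz": -2.08,"grip": 8.5}]}}

```text
clock: 6.3
eef_pos: [0.4877, 0.2956, 0.2114]
tool_rot: [0.107, 0.994, -0.001, -0.007]
ft_force: [-0.5, 0.3, 0.0]
grip_width: 0.085
grasp_force: 0.0
```

Run:
```python
from h import *
a=cur(); rel(a,([.4935,.2958,.21],toolR(110.5)))
```

```text
t 6.3 p [0.4877 0.2956 0.2114] j [0.54 0.4  0.17 1.36 0.01 0.76] F [-0.5  0.3  0. ] g 0.085 0.0
cm [-0.57  0.15  0.13] rad [ 0.0014 -0.0139 -0.5719] rows>= 3.8
```

>>> {"op": "arm_command", "data": {"increments": [{"dx": -0.6,"dy": 0.1,"dz": 0,"wx": 0,"wy": -0.014,"wz": -0.572,"grip": 8.5},{"dx": -0.6,"dy": 0.1,"dz": 0,"wx": 0,"wy": -0.014,"wz": -0.572,"grip": 8.5},{"dx": -0.6,"dy": 0.1,"dz": 0,"wx": 0,"wy": -0.014,"wz": -0.572,"grip": 8.5},{"dx": -0.6,"dy": 0.1,"dz": 0,"wx": 0,"wy": -0.014,"wz": -0.572,"grip": 8.5},{"dx": -0.6,"dy": 0.1,"dz": 0,"wx": 0,"wy": -0.014,"wz": -0.572,"grip": 8.5},{"dx": -0.6,"dy": 0.1,"dz": 0,"wx": 0,"wy": -0.014,"wz": -0.572,"grip": 8.5}]}}

```text
clock: 6.9
eef_pos: [0.4942, 0.2952, 0.2124]
tool_rot: [-0.173, 0.985, 0.001, 0.001]
ft_force: [0.6, -0.2, 0.6]
grip_width: 0.0844
grasp_force: 0.0
```

Run:
```python
from h import *
a=cur()
p,d,c=grab('wrist'); W=world(c,d); hsv=cv2.cvtColor(p,cv2.COLOR_RGB2HSV)
m=(abs(hsv[...,0].astype(int)-27)<6)&(hsv[...,1]>150)&(abs(W[...,2]-.131)<.006)&(d>0)&(W[...,1]>.2)
r=cv2.minAreaRect((W[m][:,:2]*1000).astype(np.float32)); print(r,m.sum(),np.median(W[m],0))
cv2.imwrite('pics/w4.png',p[...,::-1])
rel(a,([.4935,.2958,.21],toolR(110.5)))
```

```text
t 6.9 p [0.4942 0.2952 0.2124] j [0.54 0.4  0.18 1.35 0.   0.19] F [ 0.6 -0.2  0.6] g 0.0844 0.0
((496.04510498046875, 296.4502868652344), (99.43476104736328, 35.64390182495117), 20.754709243774414) 318 [0.49661723 0.28014551 0.12709322]
cm [0.05 0.08 0.24] rad [ 0.0016  0.0021 -0.0092] rows>= 0.1
```

View pics/w4.png

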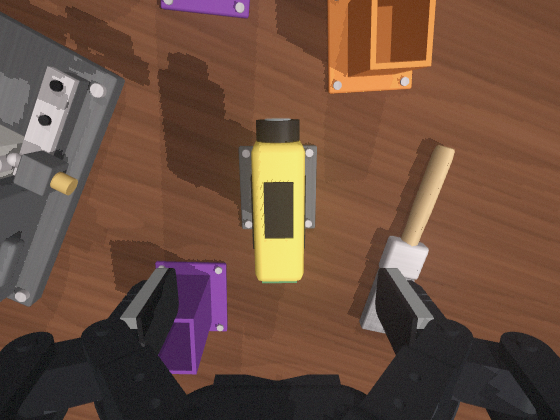

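The wrist view shows the barrel centred at (278,210), lens up at (278,130), in the black holster with its foot screws visible. It is aligned with the fingers, so I'll descend and grip.

>>> {"op": "arm_command", "data": {"increments": [{"dx": 0,"dy": 0.05,"dz": 4,"wx": 0,"wy": 0,"wz": -0.01,"grip": 8.5},{"dx": 0,"dy": 0.05,"dz": 8,"wx": 0,"wy": 0,"wz": -0.01,"grip": 8.5},{"dx": 0,"dy": 0.05,"dz": 10.5,"wx": 0,"wy": 0,"wz": -0.01,"grip": 8.5},{"dx": 0,"dy": 0.05,"dz": 11.8,"wx": 0,"wy": 0,"wz": -0.01,"grip": 7.5},{"dx": 0,"dy": 0.05,"dz": 11.8,"wx": 0,"wy": 0,"wz": -0.01,"grip": 6},{"dx": 0,"dy": 0.05,"dz": 11.8,"wx": 0,"wy": 0,"wz": -0.01,"grip": 5},{"dx": 0,"dy": 0.05,"dz": 11.8,"wx": 0,"wy": 0,"wz": -0.01,"grip": 4},{"dx": 0,"dy": 0.05,"dz": 11.8,"wx": 0,"wy": 0,"wz": -0.01,"grip": 3.3},{"dx": 0,"dy": 0.05,"dz": 11.8,"wx": 0,"wy": 0,"wz": -0.01,"grip": 2.5},{"dx": 0,"dy": 0.05,"dz": 11.8,"wx": 0,"wy": 0,"wz": -0.01,"grip": 2.5}]}}

```text
clock: 7.95
eef_pos: [0.4965, 0.2974, 0.098]
tool_rot: [-0.18, 0.984, 0.002, 0.004]
ft_force: [-0.4, 1.1, 5.9]
grip_width: 0.0355
grasp_force: 60.6
```

>>> {"op": "arm_command", "data": {"increments": [{"dx": 0,"dy": 0,"dz": 0,"wx": 0,"wy": 0,"wz": 0,"grip": 2.0},{"dx": 0,"dy": 0,"dz": 0,"wx": 0,"wy": 0,"wz": 0,"grip": 2.0},{"dx": 0,"dy": 0,"dz": 0,"wx": 0,"wy": 0,"wz": 0,"grip": 2.0}]}}

```text
clock: 8.25
eef_pos: [0.4965, 0.2974, 0.098]
tool_rot: [-0.18, 0.984, 0.002, 0.004]
ft_force: [0.7, 0.4, 5.9]
grip_width: 0.0353
grasp_force: 60.6
```

Run:
```python
from h import *
a=cur(); np.savez('grasp.npz',p=a[0],q=a[1].as_quat()); print(a[1].as_matrix().round(4))
```

```text
t 8.25 p [0.4965 0.2974 0.098 ] j [ 0.54  0.47 -0.01  1.07  0.    0.18] F [0.7 0.4 5.9] g 0.0353 60.6
[[-0.9355 -0.3533  0.0076]
 [-0.3533  0.9355  0.006 ]
 [-0.0092  0.0029 -1.    ]]
```

>>> {"op": "arm_command", "data": {"increments": [{"dx": 0,"dy": 0,"dz": -1,"wx": 0,"wy": 0,"wz": 0,"grip": 2.0},{"dx": 0,"dy": 0,"dz": -3,"wx": 0,"wy": 0,"wz": 0,"grip": 2.0},{"dx": 0,"dy": 0,"dz": -5,"wx": 0,"wy": 0,"wz": 0,"grip": 2.0},{"dx": 0,"dy": 0,"dz": -7,"wx": 0,"wy": 0,"wz": 0,"grip": 2.0},{"dx": 0,"dy": 0,"dz": -9,"wx": 0,"wy": 0,"wz": 0,"grip": 2.0},{"dx": 0,"dy": 0,"dz": -11,"wx": 0,"wy": 0,"wz": 0,"grip": 2.0},{"dx": 0,"dy": 0,"dz": -13,"wx": 0,"wy": 0,"wz": 0,"grip": 2.0},{"dx": 0,"dy": 0,"dz": -14,"wx": 0,"wy": 0,"wz": 0,"grip": 2.0},{"dx": 0,"dy": 0,"dz": -14,"wx": 0,"wy": 0,"wz": 0,"grip": 2.0}]}}

```text
clock: 9.15
eef_pos: [0.4952, 0.2963, 0.2376]
tool_rot: [-0.18, 0.984, 0.002, 0.004]
ft_force: [-0.2, 1.1, -2.3]
grip_width: 0.0354
grasp_force: 60.0
```

```bash
cat >> h.py <<'E'
def offs():
    g=np.load('grasp.npz'); q=R.from_quat(g['q']); th=(np.array([.4945,.2960,.110]),R.from_euler('z',200.7,degrees=True))
    return q.inv().apply(th[0]-g['p']), q.inv()*th[1]
def tool_for(tp,tr):
    o,r=offs(); q=tr*r.inv(); return tp-q.apply(o),q
def aim(dist):
    sp=np.array([.5944,.0046,.0628]); Rb=R.from_euler('z',-8.7,degrees=True); n=Rb.apply([np.cos(np.radians(35)),0,np.sin(np.radians(35))])
    x=-n; y=Rb.apply([0,-1,0]); tr=R.from_matrix(np.stack([x,y,np.cross(x,y)],1))
    return sp+n*dist-tr.apply([.064,0,.002]),tr
E
python3 - <<'E'
from h import *
a=cur(); tp,tr=aim(.095); print(offs()[0],tp,tr.as_matrix().round(2))
t=tool_for(tp,tr); print(t[0]); rel(a,t)
n=R.from_euler('z',-8.7,degrees=True).apply([.82,0,.57]); rel(a,(t[0]+[0,0,.10],t[1])); 
p,d,c=grab('wrist'); cv2.imwrite('pics/w5.png',p[...,::-1])
E
```

```text
t 9.15 p [0.4952 0.2963 0.2376] j [0.54 0.39 0.23 1.4  0.   0.18] F [-0.2  1.1 -2.3] g 0.0354 60.0
[ 0.0022609  -0.00055358 -0.01200208] [ 0.72428051 -0.01527451  0.15236035] [[-0.81 -0.15 -0.57]
 [ 0.12 -0.99  0.09]
 [-0.57  0.    0.82]]
[ 0.73308162 -0.01602615  0.14390792]
cm [-11.14 -37.65   9.36] rad [ 0.1604 -0.6     0.4941] rows>= 8.1
cm [-11.22 -37.62  -0.64] rad [ 0.1604 -0.6     0.4941] rows>= 7.9
```

View pics/w5.png

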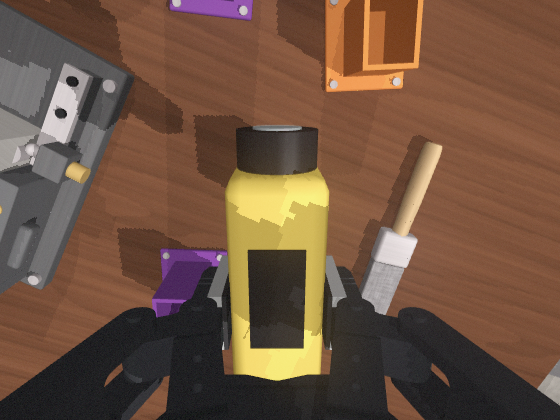

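The grip is good: barrel centred at (278,270), held between pads at (218,300) and (337,300). Now to a pose above the aiming position.

>>> {"op": "arm_command", "data": {"increments": [{"dx": -1.1,"dy": -3.76,"dz": -0.1,"wx": 0.016,"wy": -0.06,"wz": 0.0494,"grip": 2.0},{"dx": -2.24,"dy": -7.52,"dz": -0.1,"wx": 0.032,"wy": -0.12,"wz": 0.099,"grip": 2.0},{"dx": -3.4,"dy": -11.3,"dz": -0.2,"wx": 0.048,"wy": -0.18,"wz": 0.148,"grip": 2.0},{"dx": -4.5,"dy": -15.0,"dz": -0.3,"wx": 0.064,"wy": -0.24,"wz": 0.198,"grip": 2.0},{"dx": -5.6,"dy": -18.8,"dz": -0.3,"wx": 0.08,"wy": -0.3,"wz": 0.247,"grip": 2.0},{"dx": -6.7,"dy": -22.6,"dz": -0.4,"wx": 0.096,"wy": -0.36,"wz": 0.296,"grip": 2.0},{"dx": -7.9,"dy": -26.3,"dz": -0.4,"wx": 0.112,"wy": -0.42,"wz": 0.346,"grip": 2.0},{"dx": -9.0,"dy": -30.1,"dz": -0.5,"wx": 0.128,"wy": -0.48,"wz": 0.395,"grip": 2.0},{"dx": -10.1,"dy": -33.9,"dz": -0.6,"wx": 0.144,"wy": -0.54,"wz": 0.445,"grip": 2.0},{"dx": -11.2,"dy": -37.6,"dz": -0.6,"wx": 0.1604,"wy": -0.6,"wz": 0.4941,"grip": 2.0}]}}

```text
clock: 10.2
eef_pos: [0.7315, -0.0178, 0.2393]
tool_rot: [0.073, 0.95, -0.023, 0.302]
ft_force: [-0.1, 0.3, -2.3]
grip_width: 0.0354
grasp_force: 60.5
```

>>> {"op": "arm_command", "data": {"increments": [{"dx": 0,"dy": 0,"dz": 0,"wx": 0,"wy": 0,"wz": 0,"grip": 2.0},{"dx": 0,"dy": 0,"dz": 0,"wx": 0,"wy": 0,"wz": 0,"grip": 2.0},{"dx": 0,"dy": 0,"dz": 0,"wx": 0,"wy": 0,"wz": 0,"grip": 2.0}]}}

```text
clock: 10.5
eef_pos: [0.7313, -0.0155, 0.2402]
tool_rot: [0.071, 0.95, -0.022, 0.302]
ft_force: [-0.1, 0.1, -1.9]
grip_width: 0.0356
grasp_force: 60.6
```

Run:
```python
from h import *
a=cur(); rel(a,tool_for(*aim(.095)))
```

```text
t 10.5 p [ 0.7313 -0.0155  0.2402] j [ 0.02  0.28 -0.12  0.57 -0.1   0.14] F [-0.1  0.1 -1.9] g 0.0356 60.6
cm [ 5.4  -0.03  7.98] rad [-0.0009 -0.0054  0.002 ] rows>= 1.9
```

>>> {"op": "arm_command", "data": {"increments": [{"dx": 0.7,"dy": 0,"dz": 1,"wx": 0,"wy": 0,"wz": 0,"grip": 2.0},{"dx": 1.7,"dy": 0,"dz": 2.5,"wx": 0,"wy": 0,"wz": 0,"grip": 2.0},{"dx": 2.7,"dy": 0,"dz": 4,"wx": 0,"wy": 0,"wz": 0,"grip": 2.0},{"dx": 3.7,"dy": 0,"dz": 5.5,"wx": 0,"wy": -0.003,"wz": 0,"grip": 2.0},{"dx": 4.7,"dy": 0,"dz": 7,"wx": 0,"wy": -0.005,"wz": 0,"grip": 2.0},{"dx": 5.4,"dy": 0,"dz": 8,"wx": 0,"wy": -0.005,"wz": 0.002,"grip": 2.0},{"dx": 5.4,"dy": 0,"dz": 8,"wx": 0,"wy": -0.005,"wz": 0.002,"grip": 2.0},{"dx": 5.4,"dy": 0,"dz": 8,"wx": 0,"wy": -0.005,"wz": 0.002,"grip": 2.0},{"dx": 5.4,"dy": 0,"dz": 8,"wx": 0,"wy": -0.005,"wz": 0.002,"grip": 2.0}]}}

```text
clock: 11.4
eef_pos: [0.7357, -0.0162, 0.1471]
tool_rot: [0.072, 0.949, -0.022, 0.307]
ft_force: [-0.1, 0.2, -1.4]
grip_width: 0.0349
grasp_force: 60.7
```

Run:
```python
from h import *
a=cur(); rel(a,tool_for(*aim(.095))); tp,tr=aim(.095)
o,r=offs(); q=a[1]*r; P=a[0]+a[1].apply(o); L=P+q.apply([.064,0,.002])
print('spot in lens (mm)',q.inv().apply(np.array([.5944,.0046,.0628])-L)*1000, 'ang',np.degrees((q.inv()*tr).magnitude()))
for n in('wrist','scene'):
    p,d,c=grab(n); W=world(c,d); hsv=cv2.cvtColor(p,cv2.COLOR_RGB2HSV)
    m=(abs(hsv[...,0].astype(int)-27)<6)&(hsv[...,1]>150)&(d>0)&(W[...,2]>.10)&(W[...,0]>.55)&(W[...,0]<.85)&(abs(W[...,1])<.1)
    Q=q.inv().apply(W[m]-P)*1000; t=abs(Q[:,2]-22)<8
    print(n,m.sum(),'thermo frame pct',np.percentile(Q,[2,50,98],axis=0).round(1).tolist())
    if t.sum()>30:
        A=np.c_[Q[t][:,:2],np.ones(t.sum())]; print('top plane z=',np.linalg.lstsq(A,Q[t][:,2],rcond=None)[0])
    cv2.imwrite(f'pics/{n}6.png',p[...,::-1])
p,d,c=load('scene'); cv2.imwrite('pics/crop6.png',cv2.resize(p[150:310,220:420],(800,640)[:1]+(600,),interpolation=cv2.INTER_CUBIC)[...,::-1])
```

```text
t 11.4 p [ 0.7357 -0.0162  0.1471] j [ 0.02  0.37 -0.26  0.32 -0.1   0.14] F [-0.1  0.2 -1.4] g 0.0349 60.7
cm [ 0.4  -0.03  0.11] rad [-0.0008  0.0056 -0.0009] rows>= 0.1
spot in lens (mm) [98.91427865  0.42105925 -0.22980401] ang 0.32996818386358917
wrist 2142 thermo frame pct [[-27.6, -18.2, 6.2], [8.2, -6.4, 17.0], [49.2, 16.9, 20.3]]
top plane z= [-0.04003512 -0.03560359 17.62351724]
scene 262 thermo frame pct [[-53.0, -17.2, -15.6], [-39.4, 8.9, 20.7], [31.5, 16.8, 25.6]]
top plane z= [ 1.51590880e-02 -6.20680089e-02  2.29583027e+01]
```

View pics/crop6.png

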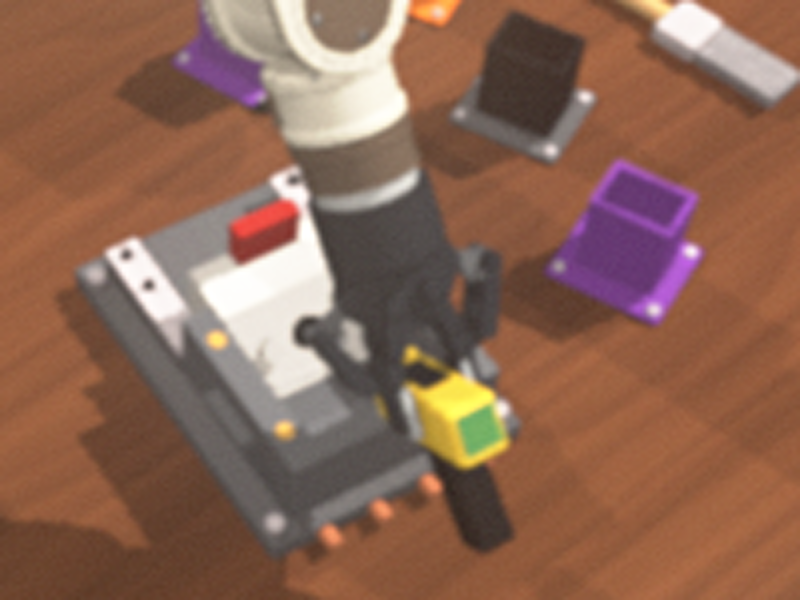

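The scene crop shows the thermometer held over the far wall at (460,410), handle clear of the box at (480,510), and the slide home. Computed: spot on axis within 1 mm, 99 mm away, 0.3° off. I'll close to about 94 mm and hold.

>>> {"op": "arm_command", "data": {"increments": [{"dx": 0.2,"dy": 0,"dz": 0.05,"wx": 0,"wy": 0.005,"wz": 0,"grip": 2.0},{"dx": 0.5,"dy": 0,"dz": 0.05,"wx": 0,"wy": 0.005,"wz": 0,"grip": 2.0},{"dx": 0.5,"dy": 0,"dz": 0.05,"wx": 0,"wy": 0.005,"wz": 0,"grip": 2.0},{"dx": 0.5,"dy": 0,"dz": 0.05,"wx": 0,"wy": 0.005,"wz": 0,"grip": 2.0},{"dx": 0.5,"dy": 0,"dz": 0.05,"wx": 0,"wy": 0.005,"wz": 0,"grip": 2.0},{"dx": 0.5,"dy": 0,"dz": 0.05,"wx": 0,"wy": 0.005,"wz": 0,"grip": 2.0},{"dx": 0.5,"dy": 0,"dz": 0.05,"wx": 0,"wy": 0.005,"wz": 0,"grip": 2.0},{"dx": 0.5,"dy": 0,"dz": 0.05,"wx": 0,"wy": 0.005,"wz": 0,"grip": 2.0},{"dx": 0.5,"dy": 0,"dz": 0.05,"wx": 0,"wy": 0.005,"wz": 0,"grip": 2.0},{"dx": 0.5,"dy": 0,"dz": 0.05,"wx": 0,"wy": 0.005,"wz": 0,"grip": 2.0}]}}

```text
clock: 12.5
eef_pos: [0.7308, -0.0159, 0.1419]
tool_rot: [0.073, 0.95, -0.022, 0.303]
ft_force: [-0.2, -0.2, -2.0]
grip_width: 0.0353
grasp_force: 60.7
```

>>> {"op": "arm_command", "data": {"increments": [{"dx": 0,"dy": 0,"dz": 0,"wx": 0,"wy": 0,"wz": 0,"grip": 2.0},{"dx": 0,"dy": 0,"dz": 0,"wx": 0,"wy": 0,"wz": 0,"grip": 2.0},{"dx": 0,"dy": 0,"dz": 0,"wx": 0,"wy": 0,"wz": 0,"grip": 2.0},{"dx": 0,"dy": 0,"dz": 0,"wx": 0,"wy": 0,"wz": 0,"grip": 2.0},{"dx": 0,"dy": 0,"dz": 0,"wx": 0,"wy": 0,"wz": 0,"grip": 2.0},{"dx": 0,"dy": 0,"dz": 0,"wx": 0,"wy": 0,"wz": 0,"grip": 2.0},{"dx": 0,"dy": 0,"dz": 0,"wx": 0,"wy": 0,"wz": 0,"grip": 2.0},{"dx": 0,"dy": 0,"dz": 0,"wx": 0,"wy": 0,"wz": 0,"grip": 2.0},{"dx": 0,"dy": 0,"dz": 0,"wx": 0,"wy": 0,"wz": 0,"grip": 2.0},{"dx": 0,"dy": 0,"dz": 0,"wx": 0,"wy": 0,"wz": 0,"grip": 2.0}]}}

```text
clock: 13.5
eef_pos: [0.7308, -0.0159, 0.1419]
tool_rot: [0.073, 0.95, -0.022, 0.303]
ft_force: [-0.0, -0.3, -2.4]
grip_width: 0.0352
grasp_force: 60.7
```

>>> {"op": "arm_command", "data": {"increments": [{"dx": 0,"dy": 0,"dz": 0,"wx": 0,"wy": 0,"wz": 0,"grip": 2.0},{"dx": 0,"dy": 0,"dz": 0,"wx": 0,"wy": 0,"wz": 0,"grip": 2.0},{"dx": 0,"dy": 0,"dz": 0,"wx": 0,"wy": 0,"wz": 0,"grip": 2.0},{"dx": 0,"dy": 0,"dz": 0,"wx": 0,"wy": 0,"wz": 0,"grip": 2.0},{"dx": 0,"dy": 0,"dz": 0,"wx": 0,"wy": 0,"wz": 0,"grip": 2.0},{"dx": 0,"dy": 0,"dz": 0,"wx": 0,"wy": 0,"wz": 0,"grip": 2.0},{"dx": 0,"dy": 0,"dz": 0,"wx": 0,"wy": 0,"wz": 0,"grip": 2.0},{"dx": 0,"dy": 0,"dz": 0,"wx": 0,"wy": 0,"wz": 0,"grip": 2.0},{"dx": 0,"dy": 0,"dz": 0,"wx": 0,"wy": 0,"wz": 0,"grip": 2.0},{"dx": 0,"dy": 0,"dz": 0,"wx": 0,"wy": 0,"wz": 0,"grip": 2.0}]}}

```text
clock: 14.5
eef_pos: [0.7308, -0.0159, 0.1419]
tool_rot: [0.073, 0.95, -0.022, 0.303]
ft_force: [-0.1, -0.3, -2.9]
grip_width: 0.0353
grasp_force: 60.7
```

Run:
```python
from h import *
a=cur()
o,r=offs(); q=a[1]*r; L=a[0]+a[1].apply(o)+q.apply([.064,0,.002])
print('spot in lens (mm)',q.inv().apply(np.array([.5944,.0046,.0628])-L)*1000,'ang',np.degrees((q.inv()*aim(.095)[1]).magnitude()))
g=np.load('grasp.npz'); G=(g['p'],R.from_quat(g['q']))
up=(a[0]+[0,0,.10],a[1]); hov=(np.array([.4955,.2965,.24]),G[1])
rel(a,up); rel(up,hov)
```

```text
t 14.5 p [ 0.7308 -0.0159  0.1419] j [ 0.02  0.37 -0.27  0.32 -0.1   0.14] F [-0.1 -0.3 -2.9] g 0.0353 60.7
spot in lens (mm) [ 9.20528376e+01 -3.61095750e-02 -1.75000720e-02] ang 0.16261590277312196
cm [-5.79  0.02 -8.15] rad [0. 0. 0.] rows>= 2.0
cm [ 22.96  27.32 -16.02] rad [-0.1616  0.5963 -0.4953] rows>= 7.8
```

Held 2 s on target. Going up, then back over the holster.

>>> {"op": "arm_command", "data": {"increments": [{"dx": -1,"dy": 0,"dz": -1.4,"wx": 0,"wy": 0,"wz": 0,"grip": 2.0},{"dx": -2.5,"dy": 0,"dz": -3.5,"wx": 0,"wy": 0,"wz": 0,"grip": 2.0},{"dx": -4,"dy": 0,"dz": -5.7,"wx": 0,"wy": 0,"wz": 0,"grip": 2.0},{"dx": -5.8,"dy": 0,"dz": -8.1,"wx": 0,"wy": 0,"wz": 0,"grip": 2.0},{"dx": -5.8,"dy": 0,"dz": -8.1,"wx": 0,"wy": 0,"wz": 0,"grip": 2.0}]}}

```text
clock: 15.0
eef_pos: [0.7349, -0.0161, 0.2495]
tool_rot: [0.073, 0.948, -0.022, 0.309]
ft_force: [1.1, 0.0, -1.5]
grip_width: 0.0354
grasp_force: 60.9
```

>>> {"op": "arm_command", "data": {"increments": [{"dx": 2.3,"dy": 2.7,"dz": -1.6,"wx": -0.016,"wy": 0.06,"wz": -0.05,"grip": 2.0},{"dx": 4.6,"dy": 5.5,"dz": -3.2,"wx": -0.032,"wy": 0.119,"wz": -0.099,"grip": 2.0},{"dx": 6.9,"dy": 8.2,"dz": -4.8,"wx": -0.048,"wy": 0.179,"wz": -0.149,"grip": 2.0},{"dx": 9.2,"dy": 10.9,"dz": -6.4,"wx": -0.065,"wy": 0.239,"wz": -0.198,"grip": 2.0},{"dx": 11.5,"dy": 13.7,"dz": -8.0,"wx": -0.081,"wy": 0.298,"wz": -0.248,"grip": 2.0},{"dx": 13.8,"dy": 16.4,"dz": -9.6,"wx": -0.097,"wy": 0.358,"wz": -0.297,"grip": 2.0},{"dx": 16.1,"dy": 19.1,"dz": -11.2,"wx": -0.113,"wy": 0.417,"wz": -0.347,"grip": 2.0},{"dx": 18.4,"dy": 21.9,"dz": -12.8,"wx": -0.129,"wy": 0.477,"wz": -0.396,"grip": 2.0},{"dx": 20.7,"dy": 24.6,"dz": -14.4,"wx": -0.145,"wy": 0.537,"wz": -0.446,"grip": 2.0},{"dx": 23.0,"dy": 27.3,"dz": -16.0,"wx": -0.162,"wy": 0.596,"wz": -0.495,"grip": 2.0}]}}

```text
clock: 16.0
eef_pos: [0.4946, 0.2973, 0.2381]
tool_rot: [-0.18, 0.984, 0.002, 0.003]
ft_force: [0.1, 0.0, -2.5]
grip_width: 0.0352
grasp_force: 60.8
```

>>> {"op": "arm_command", "data": {"increments": [{"dx": 0,"dy": 0,"dz": 0,"wx": 0,"wy": 0,"wz": 0,"grip": 2.0},{"dx": 0,"dy": 0,"dz": 0,"wx": 0,"wy": 0,"wz": 0,"grip": 2.0},{"dx": 0,"dy": 0,"dz": 0,"wx": 0,"wy": 0,"wz": 0,"grip": 2.0}]}}

```text
clock: 16.3
eef_pos: [0.4957, 0.2955, 0.2383]
tool_rot: [-0.179, 0.984, 0.002, 0.004]
ft_force: [-0.8, -0.1, -2.1]
grip_width: 0.0349
grasp_force: 61.0
```

Run:
```python
from h import *
a=cur(); g=np.load('grasp.npz'); G=(g['p'],R.from_quat(g['q']))
rel(a,(np.r_[G[0][:2],a[0][2]],G[1])); rel(a,G)
# thermometer in grip as seen by wrist: compare with frame from offs
o,r=offs(); q=a[1]*r; P=a[0]+a[1].apply(o)
p,d,c=grab('wrist'); W=world(c,d); hsv=cv2.cvtColor(p,cv2.COLOR_RGB2HSV)
m=(abs(hsv[...,0].astype(int)-27)<6)&(hsv[...,1]>150)&(d>0)&(d<.3)
Q=q.inv().apply(W[m]-P)*1000; print(np.percentile(Q,[2,50,98],axis=0).round(1).tolist())
A=np.c_[Q[:,:2],np.ones(len(Q))][abs(Q[:,2]-20)<8]; print(np.linalg.lstsq(A,Q[abs(Q[:,2]-20)<8][:,2],rcond=None)[0])
```

```text
t 16.3 p [0.4957 0.2955 0.2383] j [0.54 0.39 0.23 1.4  0.   0.18] F [-0.8 -0.1 -2.1] g 0.0349 61.0
cm [-0.14  0.15  0.  ] rad [-0.0004 -0.     -0.0009] rows>= 0.0
cm [-1.000e-02  1.100e-01  1.403e+01] rad [-0.0004 -0.     -0.0009] rows>= 2.8
[[-25.9, -17.2, 9.8], [23.6, 12.4, 19.0], [48.0, 17.8, 21.4]]
[-0.01919694  0.0213594  18.77585104]
```

>>> {"op": "arm_command", "data": {"increments": [{"dx": 0,"dy": 0.1,"dz": 2,"wx": 0,"wy": 0,"wz": 0,"grip": 2.0},{"dx": 0,"dy": 0.1,"dz": 4,"wx": 0,"wy": 0,"wz": 0,"grip": 2.0},{"dx": 0,"dy": 0.1,"dz": 5,"wx": 0,"wy": 0,"wz": 0,"grip": 2.0},{"dx": 0,"dy": 0.1,"dz": 6,"wx": 0,"wy": 0,"wz": 0,"grip": 2.0},{"dx": 0,"dy": 0.1,"dz": 6.5,"wx": 0,"wy": 0,"wz": 0,"grip": 2.0},{"dx": 0,"dy": 0.1,"dz": 7,"wx": 0,"wy": 0,"wz": 0,"grip": 2.0},{"dx": 0,"dy": 0.1,"dz": 7.5,"wx": 0,"wy": 0,"wz": 0,"grip": 2.0},{"dx": 0,"dy": 0.1,"dz": 8,"wx": 0,"wy": 0,"wz": 0,"grip": 2.0}]}}

```text
clock: 17.15
eef_pos: [0.4962, 0.2978, 0.1594]
tool_rot: [-0.18, 0.984, 0.003, 0.005]
ft_force: [0.1, 0.6, -2.1]
grip_width: 0.0348
grasp_force: 61.1
```

>>> {"op": "arm_command", "data": {"increments": [{"dx": 0,"dy": 0,"dz": 1,"wx": 0,"wy": 0,"wz": 0,"grip": 2.0},{"dx": 0,"dy": 0,"dz": 2,"wx": 0,"wy": 0,"wz": 0,"grip": 2.0},{"dx": 0,"dy": 0,"dz": 3,"wx": 0,"wy": 0,"wz": 0,"grip": 2.0},{"dx": 0,"dy": 0,"dz": 4,"wx": 0,"wy": 0,"wz": 0,"grip": 2.0},{"dx": 0,"dy": 0,"dz": 5,"wx": 0,"wy": 0,"wz": 0,"grip": 2.0},{"dx": 0,"dy": 0,"dz": 5.6,"wx": 0,"wy": 0,"wz": 0,"grip": 2.0},{"dx": 0,"dy": 0,"dz": 5.9,"wx": 0,"wy": 0,"wz": 0,"grip": 2.0},{"dx": 0,"dy": 0,"dz": 6.1,"wx": 0,"wy": 0,"wz": 0,"grip": 2.0},{"dx": 0,"dy": 0,"dz": 6.1,"wx": 0,"wy": 0,"wz": 0,"grip": 2.0}]}}

```text
clock: 18.05
eef_pos: [0.4965, 0.2981, 0.0985]
tool_rot: [-0.179, 0.984, 0.003, 0.005]
ft_force: [0.2, 0.5, -1.5]
grip_width: 0.0357
grasp_force: 61.1
```

Just above seated (0.5 mm). Lower a touch, release, lift.

>>> {"op": "arm_command", "data": {"increments": [{"dx": 0,"dy": 0,"dz": 0.08,"wx": 0,"wy": 0,"wz": 0,"grip": 2.0},{"dx": 0,"dy": 0,"dz": 0.08,"wx": 0,"wy": 0,"wz": 0,"grip": 3.4},{"dx": 0,"dy": 0,"dz": 0.08,"wx": 0,"wy": 0,"wz": 0,"grip": 4},{"dx": 0,"dy": 0,"dz": 0.08,"wx": 0,"wy": 0,"wz": 0,"grip": 5.5},{"dx": 0,"dy": 0,"dz": 0.08,"wx": 0,"wy": 0,"wz": 0,"grip": 8},{"dx": 0,"dy": 0,"dz": 0.08,"wx": 0,"wy": 0,"wz": 0,"grip": 8.5},{"dx": 0,"dy": 0,"dz": 0.08,"wx": 0,"wy": 0,"wz": 0,"grip": 8.5},{"dx": 0,"dy": 0,"dz": -3,"wx": 0,"wy": 0,"wz": 0,"grip": 8.5},{"dx": 0,"dy": 0,"dz": -7,"wx": 0,"wy": 0,"wz": 0,"grip": 8.5},{"dx": 0,"dy": 0,"dz": -11,"wx": 0,"wy": 0,"wz": 0,"grip": 8.5}]}}

```text
clock: 19.05
eef_pos: [0.4949, 0.297, 0.2089]
tool_rot: [-0.18, 0.984, 0.002, 0.004]
ft_force: [0.9, 1.1, 0.5]
grip_width: 0.0846
grasp_force: 0.0
```

>>> {"op": "arm_command", "data": {"increments": [{"dx": 0,"dy": 0,"dz": -5,"wx": 0,"wy": 0,"wz": 0,"grip": 8.5},{"dx": 0,"dy": 0,"dz": -9,"wx": 0,"wy": 0,"wz": 0,"grip": 8.5},{"dx": 0,"dy": 0,"dz": -9,"wx": 0,"wy": 0,"wz": 0,"grip": 8.5},{"dx": 0,"dy": 0,"dz": -9,"wx": 0,"wy": 0,"wz": 0,"grip": 8.5}]}}

```text
clock: 19.45
eef_pos: [0.4953, 0.297, 0.2995]
tool_rot: [-0.179, 0.984, 0.003, 0.006]
ft_force: [0.5, 0.2, -0.6]
grip_width: 0.0853
grasp_force: 0.0
```

Run:
```python
from h import *
cur()
for n in('wrist','scene'):
    p,d,c=grab(n); W=world(c,d); hsv=cv2.cvtColor(p,cv2.COLOR_RGB2HSV)
    m=(abs(hsv[...,0].astype(int)-27)<6)&(hsv[...,1]>150)&(abs(W[...,2]-.131)<.012)&(d>0)&(W[...,1]>.2)&(W[...,0]<.6)
    if m.sum()<20: print(n,m.sum()); continue
    P=W[m]; print(n,cv2.minAreaRect((P[:,:2]*1000).astype(np.float32)),np.percentile(P[:,2],[5,50,95]))
    t=abs(P[:,2]-.132)<.006; print(np.linalg.lstsq(np.c_[P[t][:,:2]-[.495,.296],np.ones(t.sum())],P[t][:,2],rcond=None)[0])
    r=((hsv[...,0]<8)|(hsv[...,0]>172))&(hsv[...,1]>150)&(abs(W[...,2]-.134)<.007)&(d>0)&(abs(W[...,1])<.1)
    if r.sum()>9: print('lug',cv2.minAreaRect((W[r][:,:2]*1000).astype(np.float32)))
p,d,c=load('scene'); cv2.imwrite('pics/crop7.png',cv2.resize(p[100:310,220:430],(600,600),interpolation=cv2.INTER_CUBIC)[...,::-1])
```

```text
t 19.45 p [0.4953 0.297  0.2995] j [0.54 0.38 0.37 1.55 0.   0.18] F [ 0.5  0.2 -0.6] g 0.0853 0.0
wrist ((496.1112060546875, 297.22943115234375), (99.3193130493164, 35.815460205078125), 20.83232307434082) [0.12376693 0.12689559 0.12930858]
[ 0.01534087 -0.00758569  0.12747167]
scene ((495.67218017578125, 296.1810302734375), (103.88064575195312, 40.35374450683594), 22.05876922607422) [0.12193069 0.13192523 0.13695763]
[-0.01354835  0.0377697   0.13239689]
lug ((533.1036987304688, 13.818199157714844), (47.335052490234375, 19.12074851989746), 83.73079681396484)
```

View pics/crop7.png

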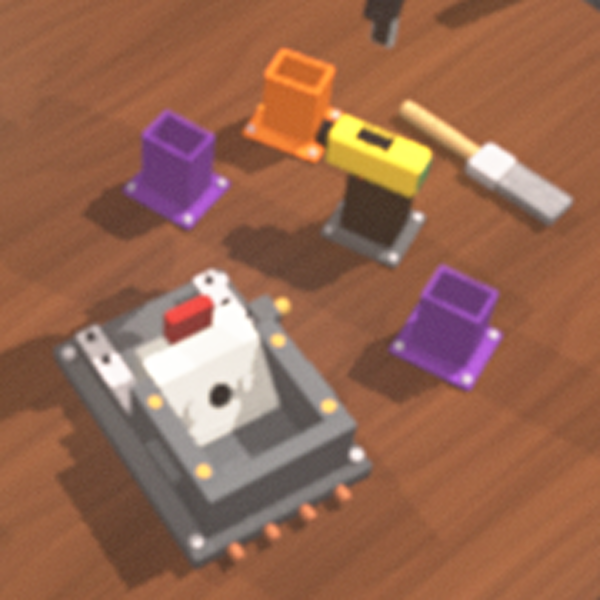

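The crop shows the thermometer fully seated at (378,155) in the black holster, the slide home with its spot at (220,395), and the gripper clear. Position and height match the start.

```bash
python3 -c "
from workcell import job; print(job.job_done())"
```

```text
the job is handed in; nothing more can be done
None
```

The job is handed in, though no verdict came back: the slide is home against its stop, the thermometer was held about 92 mm from the spot for 2 s (computed from the arm pose, square within 1°) and is back fully down in its holster; the core, bottle and brush were not touched, and the arm is clear.

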